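Blank off the empty gel slot and snap the tank lid on

ROBOT

A 7-joint arm with a two-finger parallel gripper is mounted at the origin on the work surface. World frame = base frame: x ahead of the robot, y to its left, z up, the work surface at z = 0. Lengths are in mm, angles in rad, forces in N, time in s.
With the tool pointing down it reaches from about 400 to 850 mm from the base axis. Payload 4.5 kg.
Tool frame: the origin (TCP) lies on the front face of the gripper's body, between the roots of the fingers; the fingertips stand 64 mm ahead of it and the grasp point (between the pads) lies 45 mm ahead of it; z points along the fingers, y is the direction in which the jaws open and shut (so a half turn about z gives the same grasp; the last joint's range is limited). The gripper opens to 88 mm and grips with 3 to 60 N. Pads are 18 mm wide; open, the fingers measure 123 mm over their backs; the gripper's body (75 mm by 187 mm) begins 45 mm behind the grasp point.
Start: joints at [1.324, 0.689, -0.195, 1.565, 0.157, 0.902, -0.215], TCP at [173.229, -600.532, 302.743] pointing down, gripper open.
Joint ranges: [-3.01, 3.01], [-0.46, 2.08], [-1.47, 1.51], [0.13, 2.56], [-1, 4.14], [0.04, 2.09], [-2.66, 2.66]. Speed limits (rad/s): [2.57, 2.57, 3.14, 3.14, 3.14, 3.14, 3.14].

INTERFACE

Orientations are given as a unit quaternion [w, x, y, z].
In Python, from station import bot gives the robot as it stands.
- The arm moves only by the tool move_arm, never from a script. Its argument "series" is a list that holds one entry, the list of rows, each a list of 5 numbers: the shift along the tool's x, y, z in mm, then the turn about the tool's z in degrees, then the opening, from -1 (shut) to 1 (fully open). In form: [[[dx, dy, dz, yaw, gripper], ...]]. A call has 1 to 5 rows; each row is the pose to reach, as a shift and turn from the pose measured when the call began, along the tool's axes at that moment; what a row does not reach only later rows make up. A row lasts 1/8 s, in which the tool goes at most 62.5 mm and 10.7 degrees, less where a joint would pass 70% of its speed; a pose out of reach is approached as far as the arm can. A call with a gripper value outside its range is refused whole. The fingers move at their own pace and stop on an object; "squeeze" is the grip in N (left out, the last holds). Time passes only in rows, so rows that repeat a pose let the fingers close. It gives the time, the measured TCP pose, the force and the opening at its end, in the units of the state.
- bot.read_state(): the state, without advancing time (a new reading comes with each control period).
- bot.read_camera(name): name is "scene" or "top"; returns the picture (420x560x3 uint8, red, green, blue); there is no depth.
- bot.calibration(name): a dict with "intrinsics" (3x3 intrinsics, pixels), "distortion" ([k1, k2, p1, p2, k3] as OpenCV has them; the pictures are not rectified), "R" (3x3) and "t" (3): a world point X has camera coordinates R X + t. Camera axes: x right, y down, z forward; pixel columns grow to the right and rows downward; lengths in mm; the calibration is good to about 2 mm. A picture is of the moment at which its call begins. calibration takes no time and is no camera call.
- bot.hand_in(): hands the job in, once; it reports no verdict.
Trained networks look in the newest picture that a camera, given by its name, has taken for a name from the list of things; names that differ only in an ending like _2 or _b are one class to them, and where a whole thing is asked for, a point or a joint stands for the part that bears it (a point fixed in the world has none). Each returns a list of dicts, best first, with "confidence" (0 to 1); they miss things now and then, are a little off and sometimes report something else, mostly with a low value. They report only what shows in the picture. A call takes as long as a camera call.
- bot.cut_out(camera, name): "region" (420x560 bool, what is visible of it).
- bot.place_of(camera, name): "point" ([x, y, z] in mm, in world coordinates, good to about 4 mm: a listed point, or the origin of a listed thing).
The state is a dict: "t": time; "joint_pos": joint angles; "dq": joint speeds; "joint_efforts": joint torques, N m; "ee_pos": TCP position; "tool_rot": TCP orientation; "contact_force": force on the tool from outside, world axes, zero at the start; "ft_torque": the same for the moment, N m; "width": finger opening in mm.
Only numpy, scipy, OpenCV 4.12 (cv2) and the standard library are available. Lean on these libraries where they do the work, as an engineer would, in place of code of your own. Each camera call takes 0.05 s, during which the arm holds its last target.

TASK

Three gels are in the electrophoresis tank: fit one of the white spare blanking plates from the drying stand fully down into the slot that is still empty and let go of it, then put the green lid on the tank, red socket at the red end, and press it down until it snaps home on both catches. Keep pressing firmly on the lid after the snap and finish like that, still pushing it down onto the rim. Leave the gels in their slots and do not knock anything else on the bench.

Things in the scene. Friction and masses are not known exactly. Their poses are not given: they have to be found in the camera images.
- tank: Clear open gel tank, fixed, 116 (x) x 150 (y) mm, rim 125 mm above the bench. Origin: under its centre, on the bench. +y points to the end with the red stripe and red pin (black at the other), z up. A dark core inside has four upright slots side by side along y. In the middle of each short end a white spring catch, 30 mm long, stands 5 mm proud, 9 mm below the rim.
- tank_rim: The clear top edge of the tank, on which the ledge of the lid lands; origin and axes as the tank.
- tank_red (a point): The red-collared contact pin in the tank, 62.5 mm from its centre along its +y, at rim height.
- slot0 (a point): Slot 0 of 4 in the tank, counted along its +y, 30 mm apart: the centre of a plate fully down in it, 90 mm above the bench, 50 above the slot's floor; axes as the tank. Takes one upright plate, 100 mm wide along x, 8 thick along y. At both ends a channel 11 mm wide (104 mm from end to end, tops 17 mm below the rim) guides it. Three slots hold gels, one is empty.
- slot1 (a point): Slot 1 of 4 in the tank, counted along its +y, 30 mm apart: the centre of a plate fully down in it, 90 mm above the bench, 50 above the slot's floor; axes as the tank. Takes one upright plate, 100 mm wide along x, 8 thick along y. At both ends a channel 11 mm wide (104 mm from end to end, tops 17 mm below the rim) guides it. Three slots hold gels, one is empty.
- slot2 (a point): Slot 2 of 4 in the tank, counted along its +y, 30 mm apart: the centre of a plate fully down in it, 90 mm above the bench, 50 above the slot's floor; axes as the tank. Takes one upright plate, 100 mm wide along x, 8 thick along y. At both ends a channel 11 mm wide (104 mm from end to end, tops 17 mm below the rim) guides it. Three slots hold gels, one is empty.
- slot3 (a point): Slot 3 of 4 in the tank, counted along its +y, 30 mm apart: the centre of a plate fully down in it, 90 mm above the bench, 50 above the slot's floor; axes as the tank. Takes one upright plate, 100 mm wide along x, 8 thick along y. At both ends a channel 11 mm wide (104 mm from end to end, tops 17 mm below the rim) guides it. Three slots hold gels, one is empty.
- gel0_mid (a point): Gel cassette: loose, glass in a green frame, 100 (x) x 8 (y) x 78 mm high, no tab, standing in one of the tank's slots. Point: its centre, 39 mm above the slot's floor, 11 below the slot's point. Stays as it is.
- gel1_mid (a point): Gel cassette: loose, glass in a green frame, 100 (x) x 8 (y) x 78 mm high, no tab, standing in one of the tank's slots. Point: its centre, 39 mm above the slot's floor, 11 below the slot's point. Stays as it is.
- gel2_mid (a point): Gel cassette: loose, glass in a green frame, 100 (x) x 8 (y) x 78 mm high, no tab, standing in one of the tank's slots. Point: its centre, 39 mm above the slot's floor, 11 below the slot's point. Stays as it is.
- blank0_mid (a point): Spare blanking plate: loose, white, 56-91 g, 100 (x) x 8 (y) x 75 mm; on its top edge a central tab 24 (x) x 8 (y) x 25 mm (100 mm over all). Foot narrowed to 4.5 x 97 mm. Point: its centre, 50 mm above the foot, 50 below the tab's top; z up, same either way round. Stands in the grey drying stand, foot 8 mm above the bench. Grip the tab closing along x; in the tank open the jaws no wider than 45 mm.
- blank1_mid (a point): Spare blanking plate: loose, white, 56-91 g, 100 (x) x 8 (y) x 75 mm; on its top edge a central tab 24 (x) x 8 (y) x 25 mm (100 mm over all). Foot narrowed to 4.5 x 97 mm. Point: its centre, 50 mm above the foot, 50 below the tab's top; z up, same either way round. Stands in the grey drying stand, foot 8 mm above the bench. Grip the tab closing along x; in the tank open the jaws no wider than 45 mm.
- lid_mid (a point): Green snap lid, loose, 130 (x) x 172 (y) x 70 mm, 190-290 g, right way up on the bench. Point: its centre, 35 mm above its lower edge. Central grip rib 16 (x) x 60 (y) mm, from 9 to 35 mm above the point: close along x. Home on the tank the point is over the tank's centre, 144 mm above the bench, axes as the tank's. Skirt play 1.5-2 mm all round, lip flared 4 mm more.
- lid_red (a point): Red socket on the lid, 56 mm from its centre along its +y (black at -y), 16 mm above point lid_mid. Laid on loosely the lid stays about 7 mm too high, its two end beads on the tank's catches. The push needed rises to about 10-16 N, then the catches give way suddenly, the push falls off and the ledge of the lid meets the rim.
- bottle: Amber reagent bottle with blue cap, loose, 70 mm in diameter, 146 mm high, origin under its centre. Bystander.
- beaker: Glass beaker, loose, 68 mm in diameter, 85 mm high, origin under its centre. Bystander.
- tip_box: Open blue box of pipette tips, loose, 85 x 122 x 60 mm, origin under its centre. Bystander.
- timer: White bench timer, loose, 62 x 70 x 24 mm, origin under its centre. Bystander.
- comb: White gel comb lying flat, loose, about 33 x 86 x 8 mm, origin near its centre, on the bench. Bystander.

How it is judged (in metres and radians):
On the way, in this order (a step that is already met when the one before it is completed fails the run):
1. a blanking plate stands fully down in the empty slot and has been let go ((distance between any of blank0_mid, blank1_mid and slot0 below 0.006 m or distance between any of blank0_mid, blank1_mid and slot1 below 0.006 m or distance between any of blank0_mid, blank1_mid and slot2 below 0.006 m or distance between any of blank0_mid, blank1_mid and slot3 below 0.006 m) and contact force between the fingers and blank0 below 0.5 N and contact force between the fingers and blank1 below 0.5 N), for 0.2 s.
2. the lid is snapped home, the right way round, and pressed onto the rim ((distance between any of blank0_mid, blank1_mid and slot0 below 0.006 m or distance between any of blank0_mid, blank1_mid and slot1 below 0.006 m or distance between any of blank0_mid, blank1_mid and slot2 below 0.006 m or distance between any of blank0_mid, blank1_mid and slot3 below 0.006 m) and horizontal distance between lid_mid and tank below 0.004 m and z of lid_mid in the frame of tank between 0.138 and 0.1465 m and angle between lid_mid's own z axis and vertical below 0.04 rad and angle between the x axis of lid_mid and the x axis of tank, either way round below 0.06 rad and horizontal distance between lid_red and tank_red below 0.03 m and contact force between lid and tank_rim above 6 N and contact force between the fingers and lid above 2 N), for 0.3 s.
At the end, for the whole second after the job is handed in: Blank in the empty slot (its centre within 6 mm of its seat), not held; lid home past both catches (4 mm, depth 2.5 mm, level 0.04, square 0.06 rad, red to red); fingers press it so it bears on the rim with over 6 N (own weight under 3 N); gels within 8 mm of their start (all of step 2 and contact force between the fingers and blank0 below 0.5 N and contact force between the fingers and blank1 below 0.5 N and distance of each of gel0_mid, gel1_mid, gel2_mid from where it was at the start of the episode below 0.008 m); the arm keeps its last pose, push and grip.
It fails at once if a gel cassette is pulled or knocked out of place (15 mm) (distance of any of gel0_mid, gel1_mid, gel2_mid from where it was at the start of the episode above 0.015 m).
It fails at once if another thing on the bench is knocked away (30 mm) (distance of any of bottle, beaker, tip_box, timer, comb from where it was at the start of the episode above 0.03 m).
It fails at once if the second spare blanking plate is moved too (both moved over 30 mm) (distance of each of blank0_mid, blank1_mid from where it was at the start of the episode above 0.03 m).
It also fails if it takes over 61 s, if anything falls off the work surface, if the arm or the gripper's body presses on something with over 40 N, if the wrist force passes 120 N, or if a joint passes its speed limit or range.

## Working session

There is one attempt and no reset: what is moved stays moved. The work goes in short steps, Python scripts to look and compute and a tool call to move; the robot and the scene stay as the last step left them, time stands still between calls to the robot, and variables do not carry over. Pictures are saved under pics/ and viewed, and the job is handed in when it is done.

Besides the shell and the picture viewer there is one more tool, called after ">>>" as name(argument=value, ...) on one line, values as JSON. move_arm: Moves the arm, as the interface text tells. Its arguments: {"type":"object","properties":{"series":{"type":"array","items":{"type":"array","items":{"type":"array","items":{"type":"number"}}}},"squeeze":{"type":"number"}},"required":["series"]}

```bash
ls; mkdir -p pics; python3 - <<'E'
from station import bot
import cv2
s=bot.read_state(); print(s)
for c in ("scene","top"):
    im=bot.read_camera(c); cv2.imwrite(f"pics/{c}0.png",im[:,:,::-1]); k=bot.calibration(c); print(c,k)
    for n in ["tank","tank_red","slot0","slot1","slot2","slot3","gel0_mid","blank0_mid","lid_mid","lid_red","bottle","beaker","tip_box","timer","comb"]:
        print(n,[(round(d["confidence"],2),[round(float(v)) for v in d["point"]]) for d in bot.place_of(c,n)])
E
```

```text
pics
{'t': 0.0, 'joint_pos': array([ 1.32379929,  0.68994552, -0.1945117 ,  1.56630989,  0.15732428,
        0.90250791, -0.21507469]), 'dq': array([-0.00023328, -0.00079267,  0.00094501,  0.00047543,  0.00150373,
       -0.0002554 , -0.00055172]), 'joint_efforts': array([-1.90062792e-04, -5.27554572e+01, -1.26685593e+00, -1.53426629e+01,
       -5.26267604e-02,  6.61178885e-03,  1.66918467e-04]), 'ee_pos': array([ 173.01689676, -600.05415984,  301.94298327]), 'tool_rot': array([-8.65722936e-04,  9.90151601e-01,  1.39996488e-01, -1.99758642e-04]), 'contact_force': array([-0.46366012,  0.19628613, -0.04058611]), 'ft_torque': array([ 0.04742835, -0.00453672,  0.00039452]), 'width': 88.06257484358356}
scene {'intrinsics': array([[503.04557478,   0.        , 284.96858564],
       [  0.        , 503.04557478, 205.22383397],
       [  0.        ,   0.        ,   1.        ]]), 'distortion': array([0.03695646, 0.        , 0.        , 0.        , 0.        ]), 'R': array([[ 0.64722536,  0.76216975, -0.014022  ],
       [ 0.61172625, -0.53027042, -0.58703005],
       [-0.454852  ,  0.37136311
[... 1598 characters left out ...]
340, 56])]
slot1 [(0.96, [570, 12, 89]), (0.92, [563, 71, 87]), (0.85, [563, 40, 96]), (0.65, [554, 102, 94]), (0.48, [505, 340, 56])]
slot2 [(0.96, [570, 12, 89]), (0.92, [563, 71, 87]), (0.85, [563, 40, 96]), (0.65, [554, 102, 94]), (0.48, [505, 340, 56])]
slot3 [(0.96, [570, 12, 89]), (0.92, [563, 71, 87]), (0.85, [563, 40, 96]), (0.65, [554, 102, 94]), (0.48, [505, 340, 56])]
gel0_mid [(0.43, [565, 42, 80])]
blank0_mid [(0.52, [506, 348, 56])]
lid_mid [(0.56, [500, -236, 36])]
lid_red [(0.57, [493, -184, 55])]
bottle [(0.57, [714, -174, -6])]
beaker [(0.63, [371, -317, -4])]
tip_box [(0.75, [781, 176, 1])]
timer [(0.57, [573, 11, 78])]
comb [(0.66, [389, 149, -1]), (0.23, [558, 39, 92])]
```

View images.

View pics/scene0.png

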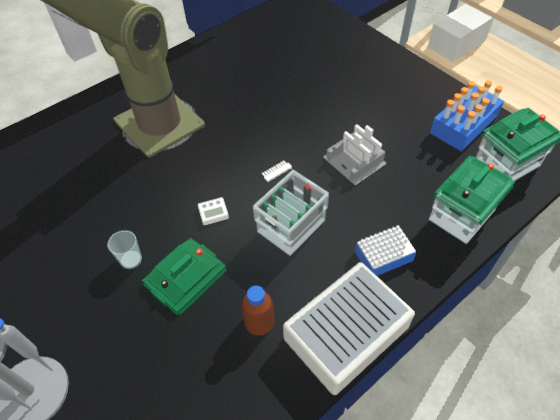

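View pics/top0.png

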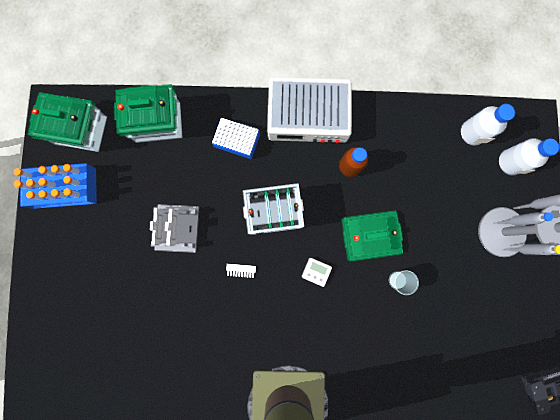

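```bash
python3 - <<'E'
import cv2,numpy as np
t=cv2.imread("pics/top0.png"); s=cv2.imread("pics/scene0.png")
def crop(im,x0,y0,w,h,f): return cv2.resize(im[y0:y0+h,x0:x0+w],None,fx=f,fy=f,interpolation=cv2.INTER_CUBIC)
a=crop(t,235,175,80,70,5); b=crop(t,140,195,80,70,5)
c=crop(s,245,165,90,90,5)
d=crop(s,315,115,80,75,5)
cv2.imwrite("pics/z1.png",np.hstack([a,b]))
h=max(c.shape[0],d.shape[0]); d=cv2.copyMakeBorder(d,0,h-d.shape[0],0,0,0); 
cv2.imwrite("pics/z2.png",np.hstack([c,d])[:,:800])
cv2.imwrite("pics/z3.png",np.hstack([crop(t,335,200,80,75,5)[:, :380],crop(s,135,230,100,85,4)]))
E
```

```text
Traceback (most recent call last):
ValueError: all the input array dimensions except for the concatenation axis must match exactly, but along dimension 0, the array at index 0 has size 375 and the array at index 1 has size 340
```

View pics/z1.png

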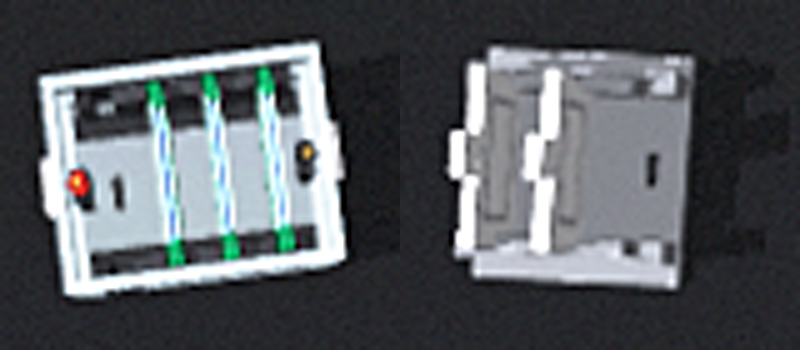

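View pics/z2.png

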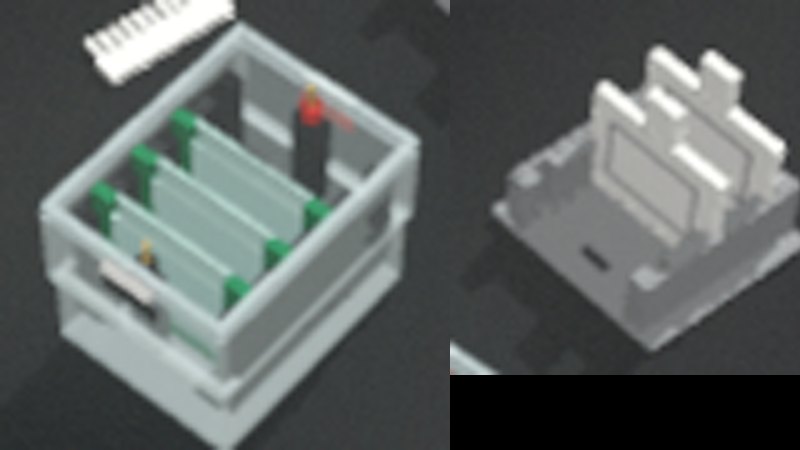

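```bash
cat > h.py <<'E'
import cv2,numpy as np
from station import bot
from scipy.optimize import least_squares
K={c:bot.calibration(c) for c in("scene","top")}
def proj(c,P):
    k=K[c]; P=np.atleast_2d(np.array(P,float))
    return cv2.projectPoints(P,cv2.Rodrigues(k["R"])[0],k["t"],k["intrinsics"],k["distortion"])[0].reshape(-1,2)
def tf(p,L,z0=0):
    x,y,a=p; L=np.atleast_2d(np.array(L,float)); c,s=np.cos(a),np.sin(a)
    return np.c_[x+c*L[:,0]-s*L[:,1],y+s*L[:,0]+c*L[:,1],z0+L[:,2]]
def rect(hx,hy,z,cx=0,cy=0): return [[cx-hx,cy-hy,z],[cx+hx,cy-hy,z],[cx+hx,cy+hy,z],[cx-hx,cy+hy,z]]
def crop(im,x0,y0,w,h,f): return cv2.resize(im[y0:y0+h,x0:x0+w],None,fx=f,fy=f,interpolation=cv2.INTER_CUBIC)
def draw(img,c,p,polys,x0,y0,f,col=(0,0,255)):
    for q in polys:
        u=(proj(c,tf(p,q))-[x0,y0]+.5)*f-.5
        cv2.polylines(img,[np.round(u*8).astype(np.int32)],True,col,1,cv2.LINE_AA,3)
TANK=[rect(58,75,125)]+[rect(50,4,118,0,-45+30*i) for i in range(3)]
BL=[rect(50,4,83),rect(12,4,108)]
LID=[rect(65,86,0),rect(8,30,70),[[0,56,51],[1,56,51]]]
E
cat > a.py <<'E'
from h import *
t=cv2.imread("pics/top0.png"); s=cv2.imread("pics/scene0.png")
L=np.array([[58,75,125],[58,-75,125],[-58,-75,125],[-58,75,125]])
def z(o,pts): return (np.array(pts)+.5)/5-.5+o
ct=z([235,175],[(40,76),(319,43),(346,262),(71,296)])
cs=z([245,165],[(418,142),(220,335),(42,207),(238,24)])
for nm,use in(("both",3),("top",1),("scene",2)):
    f=lambda p:np.concatenate([(proj("top",tf(p,L))-ct).ravel()*(use&1>0),(proj("scene",tf(p,L))-cs).ravel()*(use&2>0)])
    r=least_squares(f,[563,56,.17]); print(nm,r.x,np.abs(r.fun).max()); 
    if nm=="both":p=r.x
a=crop(t,235,175,80,80,5); b=crop(s,245,165,80,80,5)
draw(a,"top",p,TANK,235,175,5); draw(b,"scene",p,TANK,245,165,5)
cv2.imwrite("pics/o1.png",np.hstack([a,b]))
E
python3 a.py
```

```text
both [5.61989309e+02 5.38293066e+01 1.53831293e-01] 1.2652015344751533
top [5.60645242e+02 5.30917796e+01 1.51322941e-01] 0.7299994304563029
scene [5.63275016e+02 5.42801237e+01 1.55883821e-01] 0.5952322565787824
```

```bash
python3 - <<'E'
from h import *
t=cv2.imread("pics/top0.png"); s=cv2.imread("pics/scene0.png")
cv2.imwrite("pics/z3.png",np.hstack([crop(t,335,200,80,80,5),crop(s,140,235,95,95,4)[:380+20,:].copy()[:, :] if 0 else cv2.resize(crop(s,140,235,90,80,5),(450,400))])[:,:800])
E
```

```text
(no output)
```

View pics/o1.png

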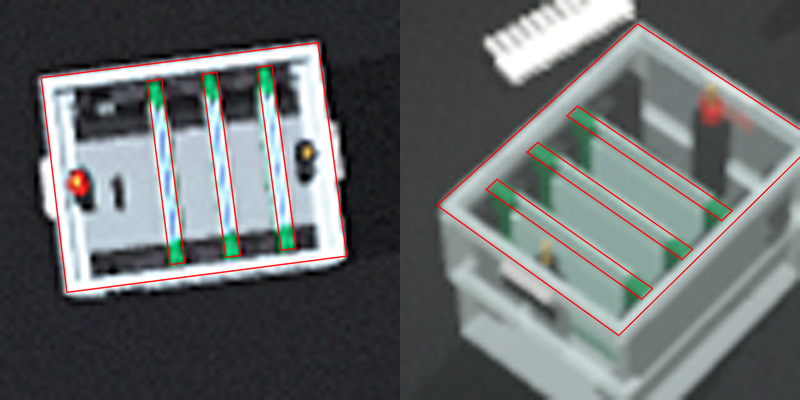

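View pics/z3.png

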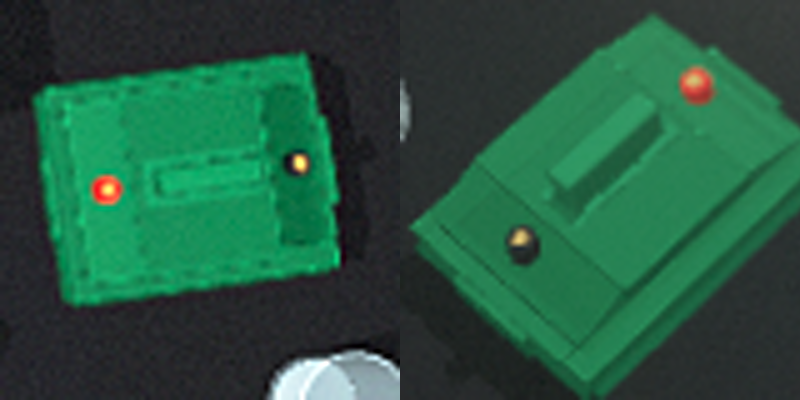

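```bash
cat > b.py <<'E'
from h import *
t=cv2.imread("pics/top0.png"); s=cv2.imread("pics/scene0.png")
def z(o,pts,f=5): return (np.array(pts)+.5)/f-.5+o
L=np.array([[0,56,51],[0,-56,51],[8,30,70],[8,-30,70],[-8,-30,70],[-8,30,70]])
ct=z([335,200],[(106,189),(298,162),(157,167),(264,156),(267,187),(160,197)])
cs=z([140,235],[(297,82),(121,242),(264,115),(166,192),(148,172),(240,92)])
for nm,use in(("top",1),("scene",2),("both",3)):
    f=lambda p:np.concatenate([(proj("top",tf(p,L))-ct).ravel()*(use&1>0),(proj("scene",tf(p,L))-cs).ravel()*(use&2>0)])
    r=least_squares(f,[500,-236,.15]); print(nm,r.x,np.round(r.fun,1).reshape(-1,2).tolist())
p=r.x
a=crop(t,335,200,80,80,5); b=crop(s,140,235,90,80,5)
draw(a,"top",p,LID,335,200,5); draw(b,"scene",p,LID,140,235,5)
cv2.imwrite("pics/o2.png",np.hstack([a,b])[:,:800])
a=crop(t,145,198,50,60,8);b=crop(s,325,115,50,60,8)
for y in(345,386):
  q=(507,y,-.04)
  draw(a,"top",q,BL,145,198,8); draw(b,"scene",q,BL,325,115,8)
cv2.imwrite("pics/o3.png",np.hstack([a,b]))
E
python3 b.py
```

```text
top [ 4.98834038e+02 -2.38534666e+02  1.43557394e-01] [[0.2, -0.0], [0.2, 0.7], [0.0, 0.3], [-0.5, -0.1], [-0.3, -0.7], [0.2, -0.1], [-0.0, -0.0], [-0.0, -0.0], [-0.0, -0.0], [-0.0, -0.0], [-0.0, -0.0], [-0.0, -0.0]]
scene [ 5.03653915e+02 -2.38494232e+02  1.39007075e-01] [[0.0, -0.0], [0.0, -0.0], [0.0, -0.0], [-0.0, -0.0], [-0.0, -0.0], [0.0, -0.0], [0.3, 0.6], [0.1, -0.3], [-0.1, -1.0], [0.2, 0.4], [-0.7, 0.4], [0.2, -0.3]]
both [ 5.01305035e+02 -2.38418153e+02  1.42098156e-01] [[0.2, -0.9], [0.2, -0.2], [0.0, -0.6], [-0.5, -1.0], [-0.3, -1.5], [0.2, -1.0], [-0.3, -0.0], [-0.4, -0.9], [-0.7, -1.7], [-0.2, -0.2], [-1.2, -0.2], [-0.4, -0.9]]
```

View pics/o2.png

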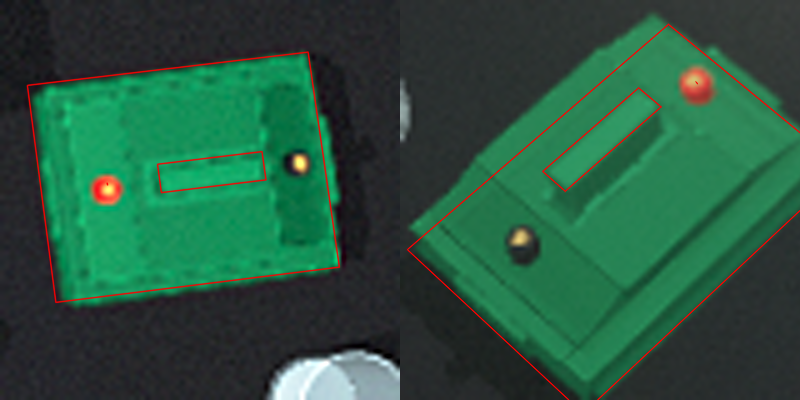

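View pics/o3.png

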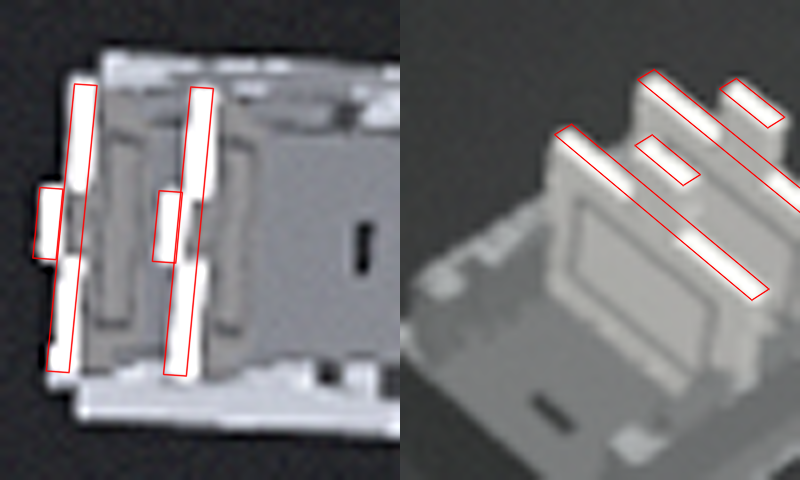

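```bash
cat > g.py <<'E'
import sys,numpy as np
from scipy.spatial.transform import Rotation as Ro
from station import bot
s=bot.read_state()
def pose(): 
    q=s["tool_rot"]; return s["ee_pos"],Ro.from_quat([q[1],q[2],q[3],q[0]])
p,R=pose(); M=R.as_matrix()
ay=np.degrees(np.arctan2(M[1,1],M[0,1]))
print("t",s["t"],"p",p.round(1),"tooly ang",round(ay,2),"tilt",M[:,2].round(4),"w",round(s["width"],1),"F",s["contact_force"].round(1),"q",s["joint_pos"].round(2))
if len(sys.argv)>4:
    T=np.array(list(map(float,sys.argv[1:4]))); a=float(sys.argv[4])
    d=M.T@(T-p); print("shift",d.round(1),"turn",round(-((a-ay+180)%360-180),2),"dist",round(float(np.linalg.norm(d))))
E
python3 g.py 450 -200 310 -2.3
```

```text
t 1.6 p [ 173.2 -600.6  302.8] tooly ang -73.91 tilt [ 0.e+00 -1.e-04 -1.e+00] w 88.3 F [ 0.4 -0.4  0.2] q [ 1.32  0.69 -0.19  1.57  0.16  0.9  -0.22]
shift [ 376.9 -308.1   -7.3] turn -71.61 dist 487
```

>>> move_arm(series=[[[47,-38,-1,-9,0],[94,-77,-2,-18,0],[141,-115,-3,-27,0],[188,-154,-4,-36,0],[235,-192,-5,-45,0]]])

```text
t: 2.22
ee_pos: [346.8, -349.4, 308.1]
tool_rot: [0.001, 0.86, 0.51, 0.0]
contact_force: [0.3, 0.7, -0.2]
width: 44.4
```

```bash
python3 g.py 470 -100 310 -2.3
```

```text
t 2.225 p [ 346.8 -349.4  308.1] tooly ang -28.63 tilt [ 8.e-04 -7.e-04 -1.e+00] w 44.4 F [ 0.3  0.7 -0.2] q [ 0.96  0.53 -0.41  1.94  0.31  0.73 -0.13]
shift [277.9 -11.4  -2. ] turn -26.33 dist 278
```

>>> move_arm(series=[[[56,-2,0,-5,0],[112,-5,-1,-10,0],[168,-7,-1,-16,0],[223,-9,-2,-21,0],[278,-11,-2,-26,0]]])

```text
t: 2.85
ee_pos: [471.2, -98.6, 310.3]
tool_rot: [0.001, 0.722, 0.692, 0.0]
contact_force: [0.4, 0.2, 0.2]
width: 44.1
```

```bash
python3 g.py 507 345 230 -2.3
```

```text
t 2.85 p [471.2 -98.6 310.3] tooly ang -2.49 tilt [ 0.0017 -0.0011 -1.    ] w 44.1 F [0.4 0.2 0.2] q [ 0.45  0.53 -0.52  1.97  0.38  0.74 -0.34]
shift [444.8  16.4  79.9] turn -0.19 dist 452
```

>>> move_arm(series=[[[56,2,5,0,0],[112,4,10,0,0],[168,6,15,0,0],[224,8,20,0,0],[280,10,25,0,0]]])

```text
t: 3.48
ee_pos: [493.6, 182.4, 285.0]
tool_rot: [0.001, 0.722, 0.692, 0.0]
contact_force: [0.6, -0.1, -0.2]
width: 44.1
```

```bash
python3 g.py 507 345 210 -2.3
```

```text
t 3.475 p [493.6 182.4 285. ] tooly ang -2.5 tilt [ 0.0024 -0.0013 -1.    ] w 44.1 F [ 0.6 -0.1 -0.2] q [-0.16  0.61 -0.46  1.88  0.39  0.74 -0.88]
shift [163.1   6.1  74.8] turn -0.2 dist 180
```

>>> move_arm(series=[[[55,2,10,0,0],[110,4,30,0,0],[163,6,60,0,0],[163,6,75,0,0],[163,6,75,0,0]]])

```text
t: 4.1
ee_pos: [506.4, 343.5, 208.5]
tool_rot: [0.002, 0.722, 0.691, -0.002]
contact_force: [-0.0, 0.3, -0.2]
width: 44.4
```

```bash
python3 g.py 507 345 150 -2.3; python3 - <<'E'
from h import *
for c,x,y in(("top",120,180),("scene",305,85)):
    im=bot.read_camera(c)[:,:,::-1]; cv2.imwrite(f"pics/{c}1.png",im)
a=crop(cv2.imread("pics/top1.png"),130,180,80,90,5);b=crop(cv2.imread("pics/scene1.png"),305,85,80,90,5)
s=bot.read_state();print(s["ee_pos"])
x,y,z=s["ee_pos"]
for im,c,o in((a,"top",(130,180)),(b,"scene",(305,85))):
    draw(im,c,(507,345,-.04),BL,*o,5)
    # fingertip expected outline: inner gap 44
    draw(im,c,(x,y,-.04),[rect(22,9,z-64)],*o,5,(0,255,0))
cv2.imwrite("pics/o4.png",np.hstack([a,b]))
E
```

```text
t 4.1 p [506.4 343.5 208.5] tooly ang -2.51 tilt [ 2.0e-04 -4.6e-03 -1.0e+00] w 44.4 F [-0.   0.3 -0.2] q [-0.46  0.81 -0.39  1.68  0.43  0.74 -1.1 ]
shift [ 1.8  0.5 58.5] turn -0.21 dist 58
[507.62133869 343.11101975 210.25357345]
```

View pics/o4.png

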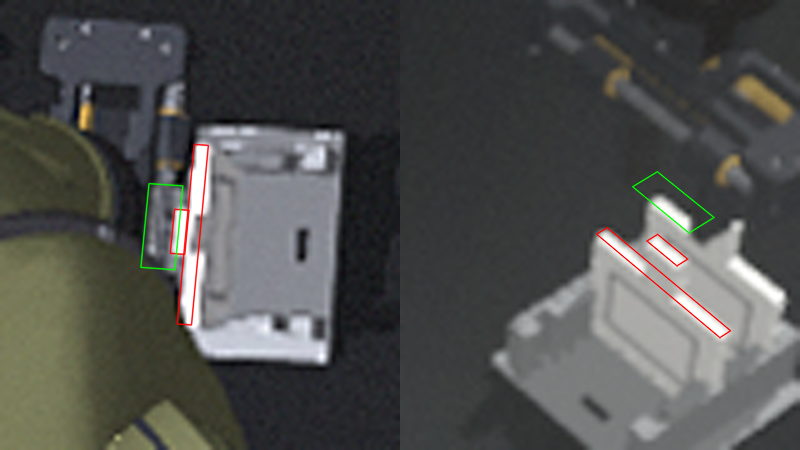

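```bash
python3 - <<'E'
from h import *
b=crop(cv2.imread("pics/scene1.png"),305,85,80,60,8)
b=(255*(b/255.)**.4).astype(np.uint8)
cv2.imwrite("pics/o5.png",b)
E
```

```text
(no output)
```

View pics/o5.png

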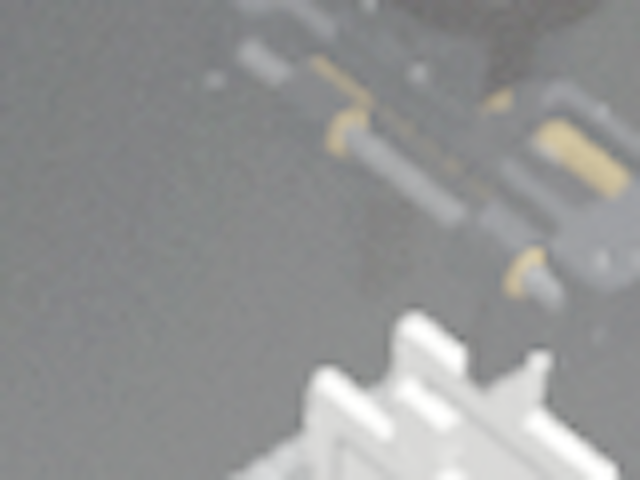

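>>> move_arm(series=[[[2,0,25,0,0],[2,0,45,0,0],[2,0,58,0,0],[2,0,59,0,0],[2,0,60,0,0]]])

```text
t: 4.82
ee_pos: [508.4, 345.0, 151.1]
tool_rot: [0.002, 0.723, 0.691, 0.001]
contact_force: [-0.3, -0.2, 0.0]
width: 44.0
```

```bash
python3 g.py 507 345 150 -2.3; python3 - <<'E'
from h import *
cv2.imwrite("pics/scene2.png",bot.read_camera("scene")[:,:,::-1])
b=crop(cv2.imread("pics/scene2.png"),305,105,80,60,8)
b=(255*(b/255.)**.5).astype(np.uint8)
cv2.imwrite("pics/o6.png",b)
E
```

```text
t 4.825 p [508.4 345.  151.1] tooly ang -2.66 tilt [ 0.0042 -0.0017 -1.    ] w 44.0 F [-0.3 -0.2  0. ] q [-0.48  0.89 -0.34  1.71  0.48  0.62 -1.14]
shift [-0.1 -1.4  1.1] turn -0.36 dist 2
```

View pics/o6.png

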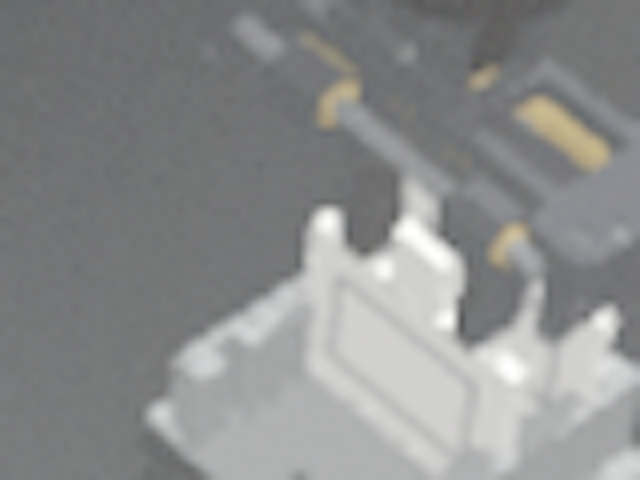

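>>> move_arm(series=[[[0,0,0,0,-1],[0,0,0,0,-1],[0,0,0,0,-1],[0,0,0,0,-1]]], squeeze=30)

```text
t: 5.38
ee_pos: [508.3, 345.3, 151.3]
tool_rot: [0.002, 0.723, 0.691, 0.001]
contact_force: [-0.7, -0.3, 2.5]
width: 23.5
```

```bash
python3 g.py 508 345 300 -2.3
```

```text
t 5.375 p [508.3 345.3 151.3] tooly ang -2.64 tilt [ 0.0043 -0.0014 -1.    ] w 23.5 F [-0.7 -0.3  2.5] q [-0.48  0.89 -0.34  1.71  0.48  0.62 -1.14]
shift [  -0.5    0.3 -148.7] turn -0.34 dist 149
```

>>> move_arm(series=[[[0,0,-15,0,-1],[0,0,-35,0,-1],[0,0,-70,0,-1],[0,0,-110,0,-1],[0,0,-145,0,-1]]])

```text
t: 6.0
ee_pos: [507.7, 345.5, 298.6]
tool_rot: [0.002, 0.723, 0.691, 0.002]
contact_force: [-0.1, 0.2, -0.5]
width: 23.3
```

```bash
python3 g.py 555 98 298 8.8; python3 - <<'E'
from h import *
for c in("top","scene"): cv2.imwrite(f"pics/{c}3.png",bot.read_camera(c)[:,:,::-1])
a=crop(cv2.imread("pics/top3.png"),130,180,80,90,5);b=crop(cv2.imread("pics/scene3.png"),305,65,80,90,5)
cv2.imwrite("pics/o7.png",np.hstack([a,b]))
E
```

```text
t 6.0 p [507.7 345.5 298.6] tooly ang -2.64 tilt [ 5.2e-03 -6.0e-04 -1.0e+00] w 23.3 F [-0.1  0.2 -0.5] q [-0.43  0.7  -0.44  1.6   0.36  0.92 -1.05]
shift [-245.1   58.6    1. ] turn -11.44 dist 252
```

View pics/o7.png

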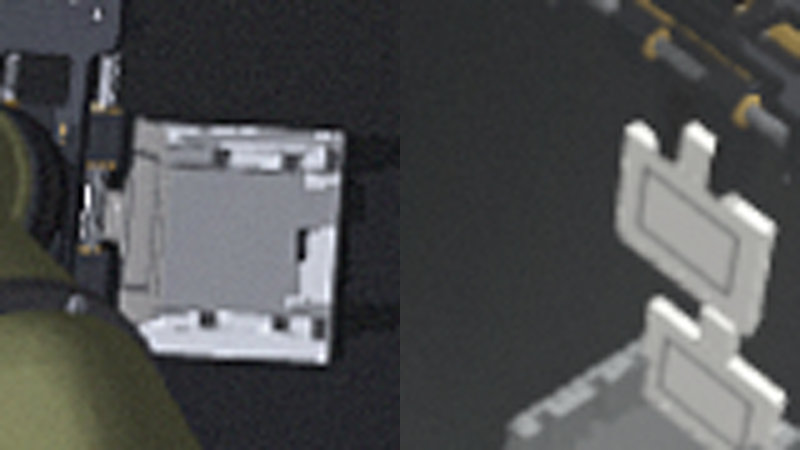

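>>> move_arm(series=[[[-50,12,0,-2,-1],[-100,24,0,-5,-1],[-150,36,0,-8,-1],[-200,48,1,-11,-1],[-245,58,1,-11.4,-1]]])

```text
t: 6.72
ee_pos: [555.4, 97.2, 299.0]
tool_rot: [0.003, 0.651, 0.759, 0.004]
contact_force: [-0.5, -0.7, -0.6]
width: 23.6
```

```bash
python3 g.py 555 98 280 8.8
```

```text
t 6.725 p [555.4  97.2 299. ] tooly ang 8.72 tilt [ 0.0096  0.0035 -0.9999] w 23.6 F [-0.5 -0.7 -0.6] q [ 0.06  0.65 -0.53  1.75  0.42  0.84 -0.51]
shift [ 0.9 -0.5 19. ] turn -0.08 dist 19
```

>>> move_arm(series=[[[0.5,-0.5,8,0,-1],[1,-0.5,15,0,-1],[1,-0.5,15,0,-1]]])

```text
t: 7.1
ee_pos: [554.1, 99.9, 283.4]
tool_rot: [0.002, 0.65, 0.76, 0.004]
contact_force: [0.1, -0.2, -1.4]
width: 23.6
```

```bash
python3 g.py 555 98 280 8.8; cat > v.py <<'E'
from h import *
from scipy.spatial.transform import Rotation as Ro
import sys
n=sys.argv[1]
for c in("top","scene"): cv2.imwrite(f"pics/{c}{n}.png",bot.read_camera(c)[:,:,::-1])
s=bot.read_state();p=s["ee_pos"];q=s["tool_rot"];R=Ro.from_quat([q[1],q[2],q[3],q[0]]).as_matrix()
# plate in tool frame: tool y ~ plate x, tool x ~ plate y ; foot 143 ahead
def pl(pts,ox=0): return p+np.array([[b+ox,a,z] for a,b,z in pts])@R.T
D=143.2
polys=[rect(50,4,D-75),rect(12,4,D-100),rect(50,4,D-8),rect(48.5,2.25,D)]
T=(562,53.8,.154)
to,so=(215,165),(245,115)
a=crop(cv2.imread(f"pics/top{n}.png"),*to,80,95,5);b=crop(cv2.imread(f"pics/scene{n}.png"),*so,80,95,5)
raw=np.hstack([a,b]);cv2.imwrite(f"pics/r{n}.png",raw)
for im,c,o in((a,"top",to),(b,"scene",so)):
    draw(im,c,T,TANK+[rect(52,5.5,108,0,45)],*o,5)
    for P in polys: draw(im,c,(0,0,0),[pl(P)],*o,5,(0,255,255))
cv2.imwrite(f"pics/v{n}.png",np.hstack([a,b]))
E
python3 v.py 4
```

```text
t 7.1 p [554.1  99.9 283.4] tooly ang 8.9 tilt [ 0.008   0.0043 -1.    ] w 23.6 F [ 0.1 -0.2 -1.4] q [ 0.05  0.67 -0.52  1.77  0.44  0.81 -0.53]
shift [-2.   0.6  3.4] turn 0.1 dist 4
```

View pics/v4.png

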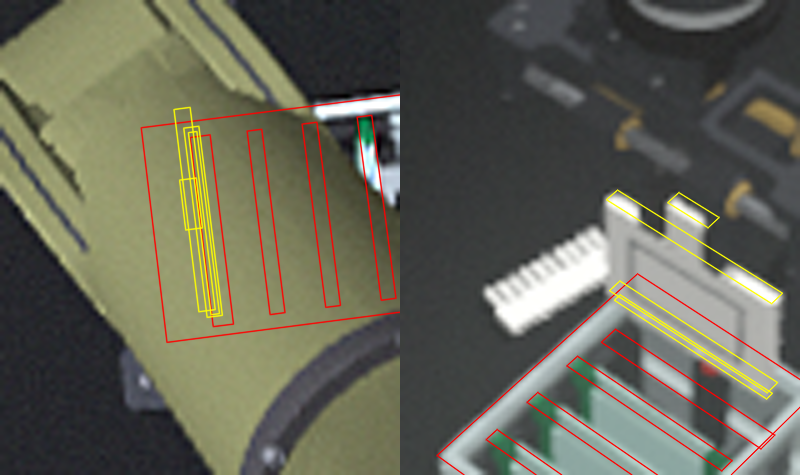

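View pics/r4.png

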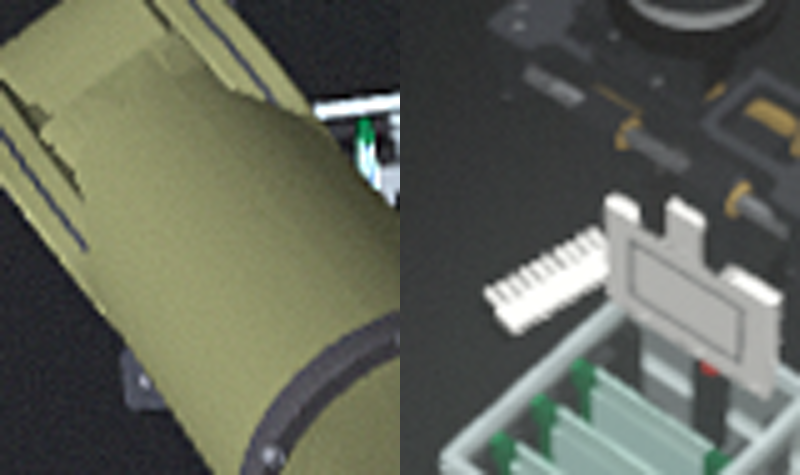

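```bash
python3 - <<'E'
from h import *
cv2.imwrite("pics/r5.png",crop(cv2.imread("pics/scene4.png"),280,145,50,50,12))
E
```

```text
(no output)
```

View pics/r5.png

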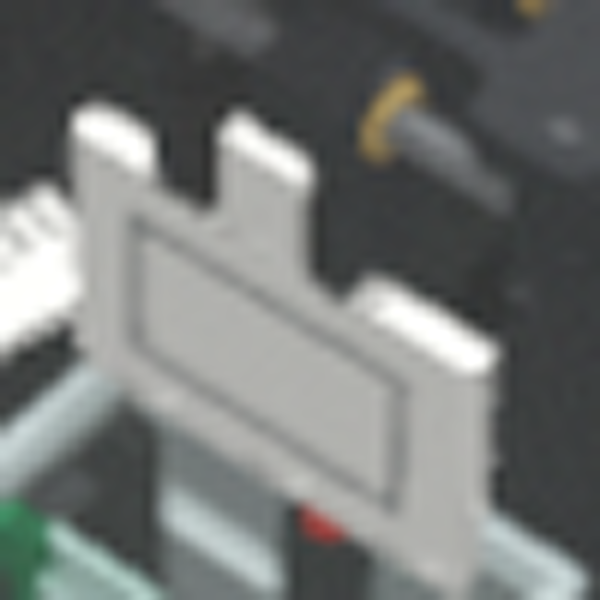

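```bash
cat > fitp.py <<'E'
from h import *
o=np.array([280,145])
L=[[-50,-4,75],[50,-4,75],[-50,4,75],[50,4,75],[-12,-4,100],[12,-4,100],[-12,4,100],[12,4,100]]
C=(np.array([(75,128),(475,372),(92,102),(498,352),(222,142),(303,187),(240,113),(316,163)])+.5)/12-.5+o
f=lambda p:(proj("scene",tf(p[:3],L,p[3]))-C).ravel()
r=least_squares(f,[555,100,.15,140]);print(r.x,np.round(r.fun,2).reshape(-1,2).tolist())
g=lambda p:f([*p,140.2]);r=least_squares(g,[555,100,.15]);print(r.x,np.abs(r.fun).max())
# tank gel tops / rim corner in the same camera for reference
print(proj("scene",tf((562,53.8,.154),TANK[0])))
E
python3 fitp.py
```

```text
[5.49396491e+02 1.03363020e+02 1.76369544e-01 1.31256188e+02] [[-0.75, 0.01], [-0.83, 0.0], [-0.04, 0.23], [-0.66, -0.41], [-0.55, -0.63], [0.82, 0.53], [0.1, -0.22], [1.87, 0.49]]
[5.55115620e+02 9.81183745e+01 1.73723629e-01] 1.918628512878115
[[251.91193461 205.58971336]
 [288.24009455 231.61226739]
 [327.88870546 192.59616637]
 [292.00238402 169.28184087]]
```

```bash
python3 g.py 555.0 100 258 8.8
```

```text
t 7.2 p [554.6  99.8 284. ] tooly ang 8.88 tilt [ 0.0094  0.0043 -0.9999] w 23.5 F [-0.5 -1.  -1.3] q [ 0.05  0.67 -0.52  1.77  0.44  0.81 -0.53]
shift [ 0.1  0.2 26. ] turn 0.08 dist 26
```

>>> move_arm(series=[[[0,0.3,13,0,-1],[0,0.3,26,0,-1],[0,0.3,26,0,-1]]])

```text
t: 7.58
ee_pos: [554.3, 99.7, 256.5]
tool_rot: [0.001, 0.65, 0.76, 0.003]
contact_force: [0.4, -0.4, 0.2]
width: 23.6
```

```bash
python3 g.py 555.0 100 258 8.8;python3 v.py 6;  python3 - <<'E'
from h import *
cv2.imwrite("pics/r7.png",crop(cv2.imread("pics/scene6.png"),255,155,80,60,10))
E
```

```text
t 7.575 p [554.3  99.7 256.5] tooly ang 8.9 tilt [ 0.0064  0.0033 -1.    ] w 23.6 F [ 0.4 -0.4  0.2] q [ 0.04  0.7  -0.5   1.8   0.47  0.75 -0.56]
shift [ 0.2  0.7 -1.5] turn 0.1 dist 2
```

View pics/r7.png

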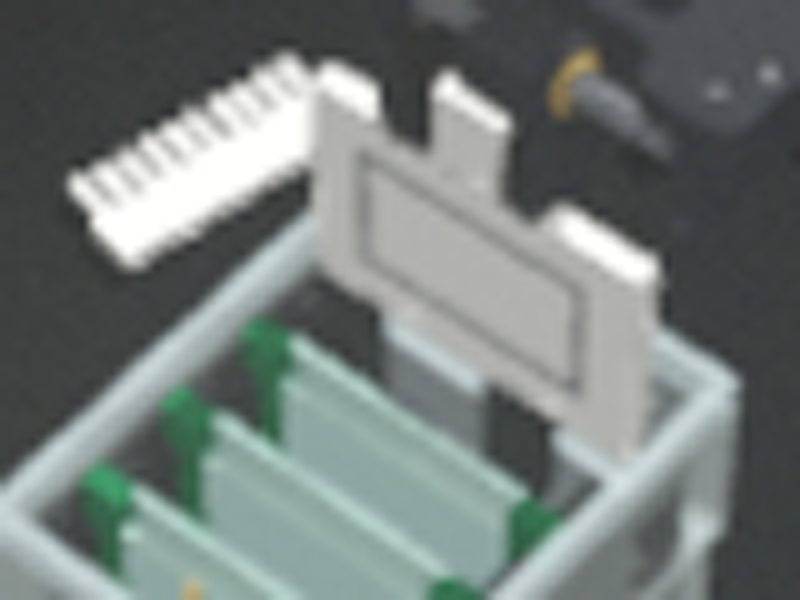

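View pics/v6.png

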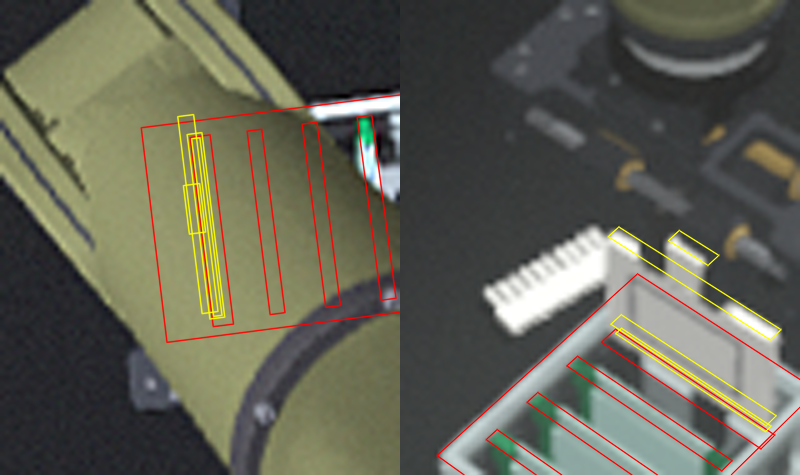

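```bash
cat > fitp2.py <<'E'
from h import *
o=np.array([255,155])
L=[[-50,-4,75],[50,-4,75],[-50,4,75],[50,4,75],[-12,-4,100],[-12,4,100]]
C=(np.array([(315,82),(637,283),(330,60),(660,262),(432,95),(448,70)])+.5)/10-.5+o
f=lambda p:(proj("scene",tf([p[0],p[1],.155],L,113.3))-C).ravel()
r=least_squares(f,[555,100]);print(r.x,np.round(r.fun,2).reshape(-1,2).tolist())
im=crop(cv2.imread("pics/scene6.png"),255,155,80,60,10)
draw(im,"scene",(r.x[0],r.x[1],.155),[rect(50,4,113.3+75),rect(12,4,213.3),rect(48.5,2.25,113.3)],255,155,10,(0,0,255))
T=(563.3,54.3,.156)
draw(im,"scene",T,TANK+[rect(52,5.5,108,0,45)],255,155,10,(255,0,0))
print(tf(T,[0,45,0]))
cv2.imwrite("pics/v7.png",im)
E
python3 fitp2.py
```

```text
[555.99495238  98.5434602 ] [[-0.4, -0.3], [-0.18, 0.53], [0.26, -0.02], [-0.35, 0.58], [0.04, -0.67], [0.63, -0.15]]
[[556.30843849  98.75354955   0.        ]]
```

View pics/v7.png

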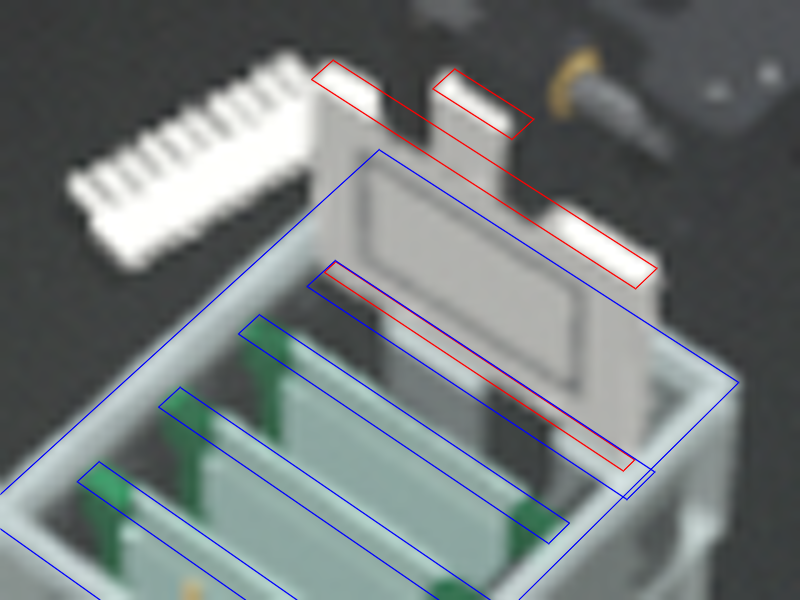

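>>> move_arm(series=[[[0.3,0.3,6,0,-1],[0.3,0.3,12,0,-1],[0.3,0.3,18,0,-1],[0.3,0.3,18,0,-1]]])

```text
t: 8.18
ee_pos: [555.2, 100.3, 239.1]
tool_rot: [0.002, 0.65, 0.76, 0.004]
contact_force: [0.2, -0.8, 0.0]
width: 23.5
```

```bash
python3 g.py 554.8 100 183 8.8; python3 - <<'E'
from h import *
cv2.imwrite("pics/scene8.png",bot.read_camera("scene")[:,:,::-1])
im=crop(cv2.imread("pics/scene8.png"),255,155,80,60,10)
cv2.imwrite("pics/r8.png",im)
E
```

```text
t 8.175 p [555.2 100.3 239.1] tooly ang 8.89 tilt [ 0.0078  0.0039 -1.    ] w 23.5 F [ 0.2 -0.8  0. ] q [ 0.02  0.73 -0.48  1.81  0.49  0.71 -0.57]
shift [-0.4 -0.9 56.1] turn 0.09 dist 56
```

View pics/r8.png

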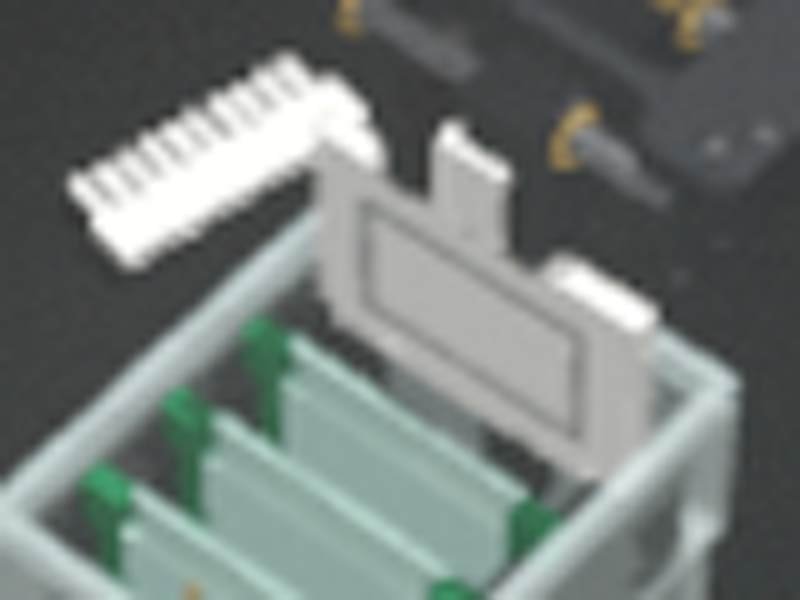

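>>> move_arm(series=[[[0,-0.3,6,0,-1],[0,-0.3,12,0,-1],[0,-0.3,18,0,-1],[0,-0.3,24,0,-1]]])

```text
t: 8.72
ee_pos: [555.2, 100.4, 215.0]
tool_rot: [0.002, 0.65, 0.76, 0.004]
contact_force: [1.2, 0.4, -1.5]
width: 23.4
```

```bash
python3 g.py 555 100 183 8.8
```

```text
t 8.725 p [555.2 100.4 215. ] tooly ang 8.89 tilt [ 0.0081  0.004  -1.    ] w 23.4 F [ 1.2  0.4 -1.5] q [ 0.01  0.76 -0.46  1.83  0.52  0.66 -0.6 ]
shift [-0.5 -0.6 31.9] turn 0.09 dist 32
```

>>> move_arm(series=[[[0,0,8,0,-1],[0,0,16,0,-1],[0,0,23,0,-1],[0,0,28,0,-1],[0,0,30,0,-1]]])

```text
t: 9.35
ee_pos: [555.4, 100.6, 184.6]
tool_rot: [0.002, 0.65, 0.76, 0.004]
contact_force: [0.7, 0.0, -0.9]
width: 23.6
```

```bash
python3 g.py 555 100 183 8.8; python3 - <<'E'
from h import *
cv2.imwrite("pics/scene9.png",bot.read_camera("scene")[:,:,::-1])
im=crop(cv2.imread("pics/scene9.png"),255,155,80,60,10)
cv2.imwrite("pics/r9.png",im)
E
```

```text
t 9.35 p [555.4 100.6 184.6] tooly ang 8.89 tilt [ 0.0078  0.0039 -1.    ] w 23.6 F [ 0.7  0.  -0.9] q [-0.01  0.8  -0.43  1.85  0.55  0.6  -0.63]
shift [-0.5 -0.5  1.6] turn 0.09 dist 2
```

View pics/r9.png

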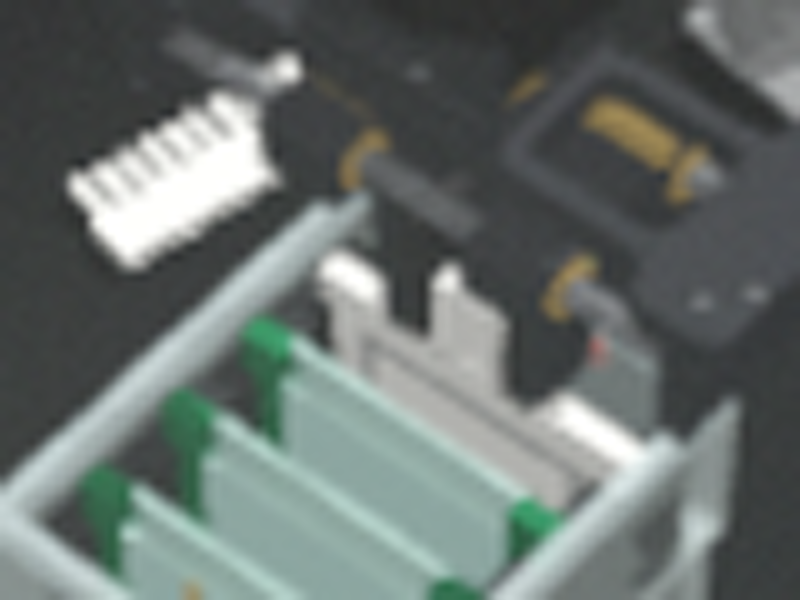

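>>> move_arm(series=[[[-0.3,-0.3,1,0,-1],[-0.3,-0.3,2,0,-1],[-0.3,-0.3,2.5,0,-1]]])

```text
t: 9.78
ee_pos: [555.2, 100.4, 183.1]
tool_rot: [0.002, 0.65, 0.76, 0.004]
contact_force: [-2.4, -0.6, 10.4]
width: 23.6
```

>>> move_arm(series=[[[0,0,0,0,-0.1],[0,0,0,0,-0.1],[0,0,0,0,-0.1]]])

```text
t: 10.15
ee_pos: [555.3, 100.3, 183.0]
tool_rot: [0.002, 0.65, 0.76, 0.004]
contact_force: [0.0, 0.1, -0.4]
width: 39.6
```

>>> move_arm(series=[[[0,0,-5,0,-0.1],[0,0,-25,0,-0.1],[0,0,-60,0,-0.1],[0,0,-100,0,0],[0,0,-120,0,0]]])

```text
t: 10.78
ee_pos: [554.8, 100.2, 305.4]
tool_rot: [0.003, 0.65, 0.76, 0.006]
contact_force: [-0.2, -1.8, -0.1]
width: 44.1
```

```bash
python3 g.py 501 -238.5 310 8.1; python3 - <<'E'
from h import *
cv2.imwrite("pics/scene10.png",bot.read_camera("scene")[:,:,::-1])
im=crop(cv2.imread("pics/scene10.png"),255,155,80,60,10)
T=(562.3,54.1,.156)
draw(im,"scene",tuple(tf(T,[0,45,0])[0][:2])+(.155,),[rect(50,4,115),rect(12,4,140)],255,155,10)
cv2.imwrite("pics/r10.png",im)
for n in("blank0_mid","slot0","gel0_mid"): print([(round(d["confidence"],2),d["point"].round() if hasattr(d["point"],"round") else d["point"]) for d in bot.place_of("scene",n)])
E
```

```text
t 10.775 p [554.8 100.2 305.4] tooly ang 8.88 tilt [ 0.0116  0.0049 -0.9999] w 44.1 F [-0.2 -1.8 -0.1] q [ 0.06  0.64 -0.54  1.75  0.42  0.86 -0.51]
shift [-326.4 -105.4   -6.8] turn 0.78 dist 343
[(0.68, [557.9, 99.3, 92.6]), (0.36, [491.4, -182.6, 52.5])]
[(0.96, [553.2, 100.4, 87.3]), (0.92, [560.3, 65.1, 88.5]), (0.78, [565.0, 44.4, 91.6]), (0.6, [566.1, 8.0, 90.7])]
[(0.66, [562.4, 40.8, 76.5])]
```

View pics/r10.png

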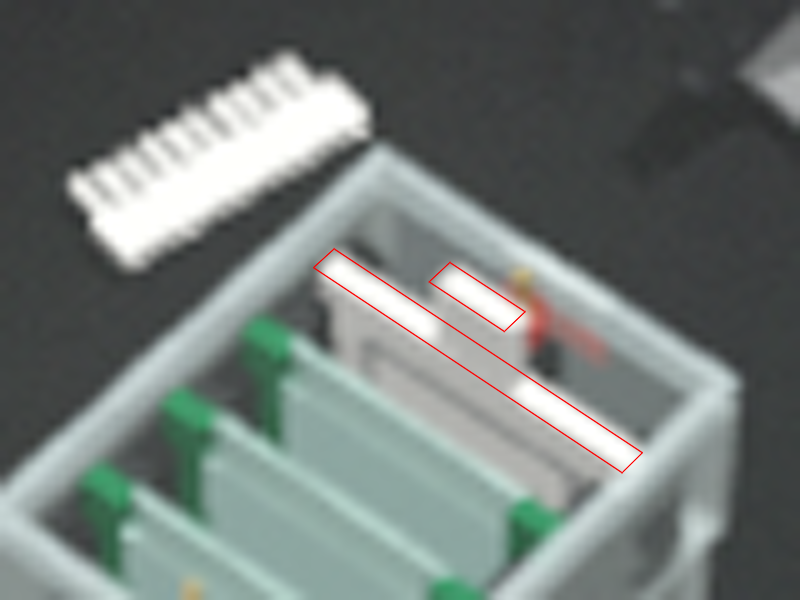

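>>> move_arm(series=[[[-60,-20,-2,0.2,0],[-120,-40,-3,0.4,0],[-180,-60,-4,0.6,0],[-240,-80,-5,0.8,0],[-300,-95,-6,0.8,0]]])

```text
t: 11.6
ee_pos: [505.3, -210.6, 305.9]
tool_rot: [0.001, 0.655, 0.755, 0.004]
contact_force: [0.8, -0.2, -0.4]
width: 44.2
```

```bash
python3 g.py 503 -238.5 170 8.1
```

```text
t 11.6 p [ 505.3 -210.6  305.9] tooly ang 8.1 tilt [ 0.0059  0.0044 -1.    ] w 44.2 F [ 0.8 -0.2 -0.4] q [ 0.66  0.63 -0.58  1.79  0.43  0.85  0.02]
shift [-27.7  -7.1 135.7] turn -0.0 dist 139
```

>>> move_arm(series=[[[-10,-3,50,0,0],[-20,-6,100,0,0],[-28,-7,135,0,0],[-28,-7,136,0,0]]])

```text
t: 12.1
ee_pos: [500.7, -238.6, 166.4]
tool_rot: [-0.003, 0.656, 0.755, 0.002]
contact_force: [-0.6, -0.3, 0.4]
width: 43.6
```

```bash
python3 g.py 503 -238.5 111 8.1; python3 - <<'E'
from h import *
cv2.imwrite("pics/scene11.png",bot.read_camera("scene")[:,:,::-1])
b=crop(cv2.imread("pics/scene11.png"),130,220,100,90,7)
b=(255*(b/255.)**.6).astype(np.uint8)
s=bot.read_state();x,y,z=s["ee_pos"]
draw(b,"scene",(x,y,.141),[rect(22,9,z-64)],130,220,7,(0,255,255))
draw(b,"scene",(503.6,-238.5,.141),LID,130,220,7)
cv2.imwrite("pics/r11.png",b)
E
```

```text
t 12.1 p [ 500.7 -238.6  166.4] tooly ang 8.07 tilt [-0.0014  0.0066 -1.    ] w 43.6 F [-0.6 -0.3  0.4] q [ 0.62  0.83 -0.44  1.88  0.61  0.57 -0.07]
shift [-0.5  2.3 55.4] turn -0.03 dist 55
```

View pics/r11.png

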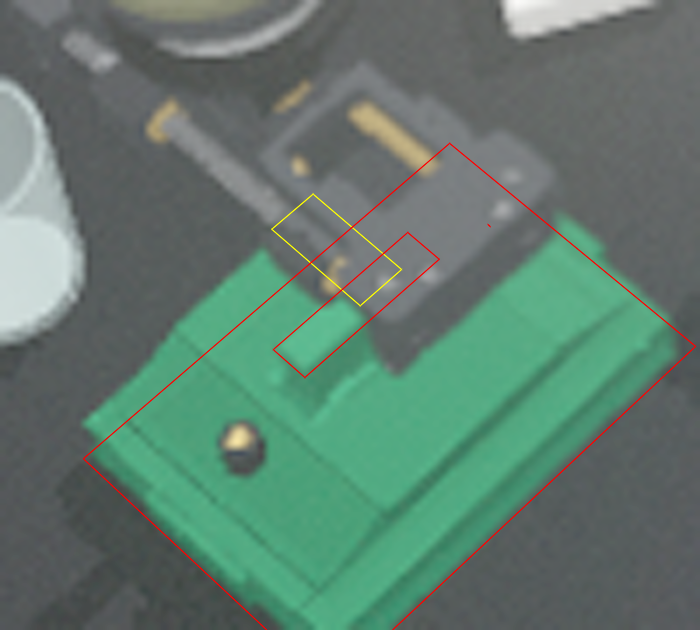

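>>> move_arm(series=[[[-0.5,2,15,0,0],[-0.5,2,30,0,0],[-0.5,2,44,0,0],[-0.5,2,53,0,0],[-0.5,2,54,0,0]]])

```text
t: 12.78
ee_pos: [504.0, -237.9, 113.6]
tool_rot: [-0.002, 0.655, 0.755, 0.003]
contact_force: [-0.0, -0.6, 0.2]
width: 43.9
```

>>> move_arm(series=[[[0,0,0,0,-1],[0,0,0,0,-1],[0,0,0,0,-1],[0,0,0,0,-1]]], squeeze=45)

```text
t: 13.28
ee_pos: [503.5, -238.1, 113.8]
tool_rot: [-0.002, 0.655, 0.755, 0.002]
contact_force: [-2.2, 0.4, 4.0]
width: 15.6
```

```bash
python3 g.py 503 -238.5 111 8.1
```

```text
t 13.275 p [ 503.5 -238.1  113.8] tooly ang 8.12 tilt [ 2.0e-04  5.8e-03 -1.0e+00] w 15.6 F [-2.2  0.4  4. ] q [ 0.58  0.91 -0.37  1.89  0.67  0.46 -0.13]
shift [-0.3 -0.6  2.8] turn 0.02 dist 3
```

>>> move_arm(series=[[[0,0,-20,0,-1],[0,0,-60,0,-1],[0,0,-110,0,-1],[0,0,-160,0,-1],[0,0,-185,0,-1]]])

```text
t: 13.9
ee_pos: [504.4, -239.2, 301.4]
tool_rot: [0.0, 0.655, 0.755, 0.003]
contact_force: [0.2, -0.1, -2.7]
width: 15.7
```

```bash
python3 g.py 563 54.3 300 8.9
```

```text
t 13.9 p [ 504.4 -239.2  301.4] tooly ang 8.11 tilt [ 0.0043  0.0049 -1.    ] w 15.7 F [ 0.2 -0.1 -2.7] q [ 0.71  0.65 -0.59  1.76  0.45  0.86  0.06]
shift [282.3  99.5   3.1] turn -0.79 dist 299
```

>>> move_arm(series=[[[56,20,0,0,-1],[113,40,0,0,-1],[170,60,0,-0.4,-1],[226,80,1,-0.8,-1],[270,95,1,-0.8,-1]]])

```text
t: 14.52
ee_pos: [560.4, 44.6, 301.9]
tool_rot: [-0.0, 0.649, 0.761, 0.004]
contact_force: [-0.3, 0.6, -2.4]
width: 15.4
```

```bash
python3 g.py 563 54.3 275 8.9
```

```text
t 14.525 p [560.4  44.6 301.9] tooly ang 9.04 tilt [ 0.0046  0.0062 -1.    ] w 15.4 F [-0.3  0.6 -2.4] q [ 0.17  0.65 -0.56  1.75  0.43  0.86 -0.42]
shift [ 9.1  3.9 27. ] turn 0.14 dist 29
```

>>> move_arm(series=[[[5,2,14,0.1,-1],[9,4,28,0.1,-1],[9,4,40,0.1,-1],[9,4,40,0.1,-1]]])

```text
t: 15.02
ee_pos: [562.4, 52.4, 260.6]
tool_rot: [-0.001, 0.651, 0.759, 0.002]
contact_force: [-0.3, -1.0, -1.7]
width: 15.3
```

```bash
python3 g.py 563 54.3 230 8.9; python3 - <<'E'
from h import *
for c in("top","scene"): cv2.imwrite(f"pics/{c}12.png",bot.read_camera(c)[:,:,::-1])
b=crop(cv2.imread("pics/scene12.png"),235,140,100,75,8)
cv2.imwrite("pics/r12b.png",b)
s=bot.read_state();x,y,z=s["ee_pos"]
draw(b,"scene",(x,y,.157),[np.array(q,float)+[0,0,z-113.8] for q in LID],235,140,8,(0,255,255))
draw(b,"scene",(563.3,54.3,.156),TANK[:1]+[rect(58,75,0)],235,140,8)
cv2.imwrite("pics/r12.png",b)
E
```

```text
t 15.025 p [562.4  52.4 260.6] tooly ang 8.82 tilt [ 0.0016  0.0046 -1.    ] w 15.3 F [-0.3 -1.  -1.7] q [ 0.13  0.7  -0.52  1.79  0.47  0.78 -0.47]
shift [ 1.6  0.8 30.6] turn -0.08 dist 31
```

View pics/r12.png

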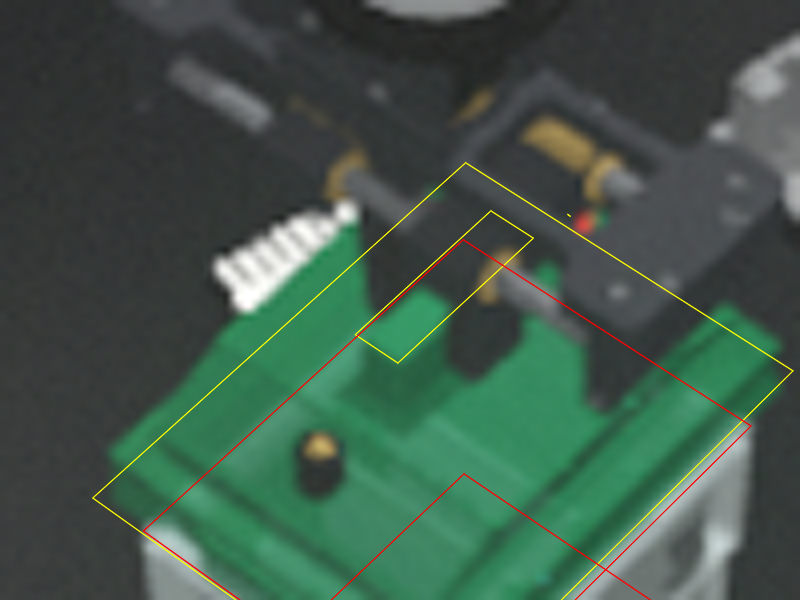

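View pics/r12b.png

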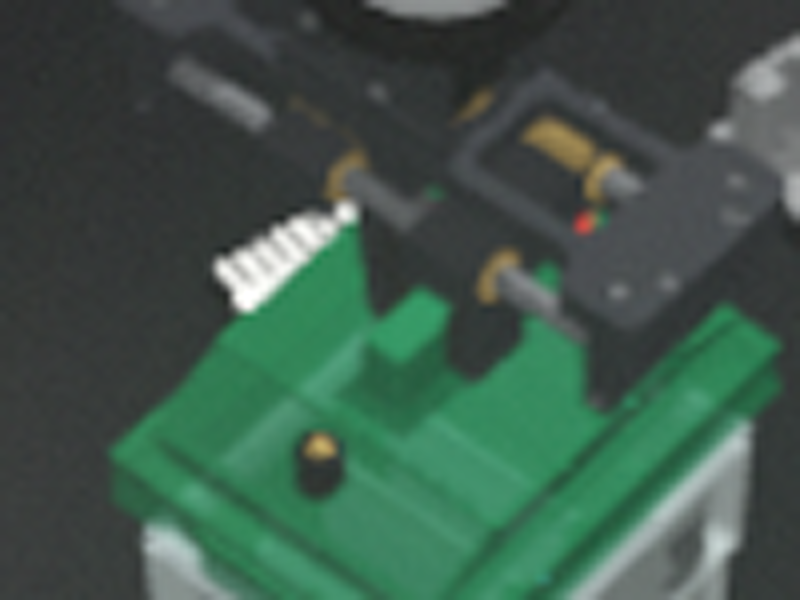

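```bash
cat > fl.py <<'E'
from h import *
def fit(L,C,z0,a): 
    f=lambda p:(proj("scene",tf([p[0],p[1],a],L,z0))-C).ravel()
    r=least_squares(f,[563,54]);return r.x,np.round(r.fun,2).reshape(-1,2).tolist()
L=[[0,-56,51],[-8,-30,70],[8,-30,70]]
# original picture
C0=(np.array([(121,242),(148,172),(166,192)])+.5)/5-.5+[140,235]
print(fit(L,C0,0,.142))
C=(np.array([(320,452),(363,340),(405,365)])+.5)/8-.5+[235,140]
print(fit(L,C,260.6-113.8,.154))
E
python3 fl.py
```

```text
(array([ 503.24781633, -238.0214281 ]), [[0.2, -0.45], [-0.56, 0.24], [0.35, 0.22]])
(array([565.09049136,  53.98992209]), [[0.43, -0.27], [-0.25, -0.09], [-0.18, 0.36]])
```

>>> move_arm(series=[[[0.8,-0.5,8,0,-1],[0.8,-0.5,16,0,-1],[0.8,-0.5,20,0,-1],[0.8,-0.5,24,0,-1]]])

```text
t: 15.62
ee_pos: [562.7, 54.1, 237.6]
tool_rot: [-0.0, 0.65, 0.76, 0.004]
contact_force: [0.1, 0.1, -2.1]
width: 15.6
```

```bash
python3 g.py 562 53.2 230 8.85; python3 - <<'E'
from h import *
cv2.imwrite("pics/scene13.png",bot.read_camera("scene")[:,:,::-1])
b=crop(cv2.imread("pics/scene13.png"),235,150,100,95,6)
cv2.imwrite("pics/r13.png",b)
E
```

```text
t 15.625 p [562.7  54.1 237.6] tooly ang 8.85 tilt [ 0.0044  0.0058 -1.    ] w 15.6 F [ 0.1  0.1 -2.1] q [ 0.12  0.73 -0.5   1.81  0.5   0.72 -0.5 ]
shift [-0.8 -0.9  7.6] turn -0.0 dist 8
```

View pics/r13.png

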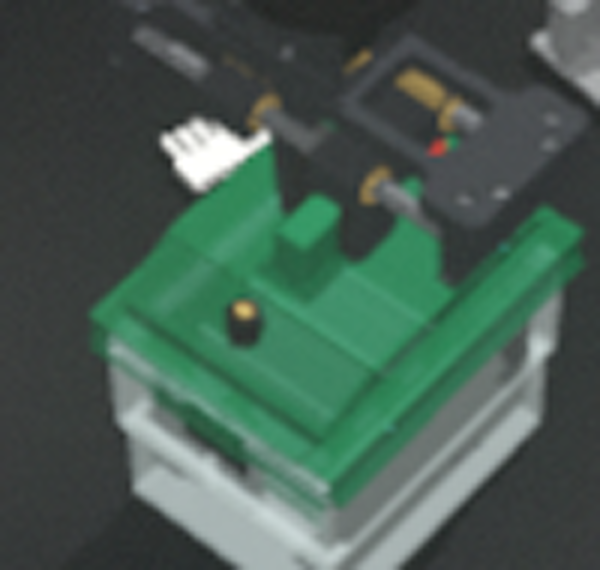

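>>> move_arm(series=[[[0,0,2,0,-1],[0,0,4,0,-1],[0,0,6,0,-1]]])

```text
t: 16.05
ee_pos: [562.6, 54.2, 231.2]
tool_rot: [-0.0, 0.65, 0.76, 0.003]
contact_force: [-0.4, 0.9, -1.4]
width: 15.6
```

>>> move_arm(series=[[[0,0,1,0,-1],[0,0,2,0,-1],[0,0,3,0,-1]]])

```text
t: 16.42
ee_pos: [563.1, 54.7, 229.2]
tool_rot: [0.0, 0.65, 0.76, 0.004]
contact_force: [-1.6, -0.2, 8.7]
width: 16.0
```

```bash
python3 g.py 562 53.2 230 8.85
```

```text
t 16.425 p [563.1  54.7 229.2] tooly ang 8.85 tilt [ 0.0056  0.0063 -1.    ] w 16.0 F [-1.6 -0.2  8.7] q [ 0.11  0.75 -0.49  1.81  0.51  0.7  -0.51]
shift [-1.3 -1.3 -0.8] turn 0.0 dist 2
```

>>> move_arm(series=[[[0,0,1.5,0,-1],[0,0,2.5,0,-1],[0,0,3.5,0,-1]]], squeeze=60)

```text
t: 16.8
ee_pos: [563.1, 55.4, 227.0]
tool_rot: [0.0, 0.65, 0.76, 0.005]
contact_force: [-1.8, 1.3, 2.7]
width: 15.3
```

```bash
python3 g.py 562 53.2 222.8 8.85
```

```text
t 16.8 p [563.1  55.4 227. ] tooly ang 8.87 tilt [ 0.0069  0.0068 -1.    ] w 15.3 F [-1.8  1.3  2.7] q [ 0.11  0.75 -0.49  1.82  0.51  0.7  -0.51]
shift [-2.1 -1.5  4.2] turn 0.02 dist 5
```

>>> move_arm(series=[[[0,0,1,0,-1],[0,0,2,0,-1],[0,0,3,0,-1],[0,0,4,0,-1]]])

```text
t: 17.3
ee_pos: [563.1, 55.1, 223.0]
tool_rot: [0.0, 0.65, 0.759, 0.004]
contact_force: [-1.4, -1.4, 1.5]
width: 15.4
```

```bash
python3 g.py 562 53.2 222.8 8.85
```

```text
t 17.3 p [563.1  55.1 223. ] tooly ang 8.84 tilt [ 0.0064  0.0061 -1.    ] w 15.4 F [-1.4 -1.4  1.5] q [ 0.11  0.75 -0.48  1.82  0.52  0.69 -0.52]
shift [-1.7 -1.4  0.1] turn -0.01 dist 2
```

>>> move_arm(series=[[[0,0,1,0,-1],[0,0,2,0,-1],[0,0,3,0,-1],[0,0,3,0,-1]]])

```text
t: 17.8
ee_pos: [563.1, 55.1, 222.8]
tool_rot: [0.001, 0.651, 0.759, 0.004]
contact_force: [-6.2, -2.1, 21.1]
width: 15.9
```

```bash
python3 g.py 562 53.2 222.8 8.85;  python3 - <<'E'
from h import *
cv2.imwrite("pics/scene14.png",bot.read_camera("scene")[:,:,::-1])
b=crop(cv2.imread("pics/scene14.png"),235,150,100,95,6)
cv2.imwrite("pics/r14.png",b)
E
```

```text
t 17.8 p [563.1  55.1 222.8] tooly ang 8.82 tilt [ 0.008   0.0048 -1.    ] w 15.9 F [-6.2 -2.1 21.1] q [ 0.11  0.75 -0.48  1.82  0.52  0.69 -0.52]
shift [-1.7 -1.3 -0. ] turn -0.03 dist 2
```

View pics/r14.png

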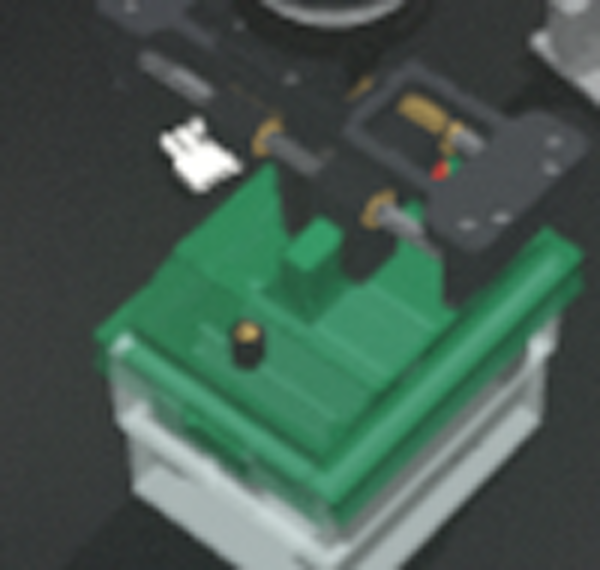

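>>> move_arm(series=[[[0,-0.3,3,0,-1],[0,-0.3,3.5,0,-1],[0,-0.3,3.5,0,-1],[0,-0.3,3.5,0,-1],[0,-0.3,3.5,0,-1]]])

```text
t: 18.48
ee_pos: [562.9, 55.2, 222.8]
tool_rot: [0.003, 0.651, 0.759, 0.005]
contact_force: [-7.4, -4.1, 25.3]
width: 15.5
```

```bash
python3 g.py 562 53.2 222.8 8.85;  python3 - <<'E'
from h import *
cv2.imwrite("pics/scene15.png",bot.read_camera("scene")[:,:,::-1])
b=crop(cv2.imread("pics/scene15.png"),235,150,100,75,8)
for p,c in(((563.3,54.3,.156),(0,0,255)),):
    draw(b,"scene",p,[np.array(q,float)+[0,0,109] for q in LID[1:]]+[[[-1,-56,160],[1,-56,160]],rect(58,75,125)],235,150,8,c)
cv2.imwrite("pics/r15.png",b)
for n in("lid_mid","lid_red","timer","comb","bottle","beaker"): print(n,[(round(d["confidence"],2),d["point"]) for d in bot.place_of("scene",n)][:2])
s=bot.read_state();print(s["t"],s["contact_force"],s["ft_torque"],s["ee_pos"])
E
```

```text
t 18.475 p [562.9  55.2 222.8] tooly ang 8.81 tilt [ 0.0105  0.0035 -0.9999] w 15.5 F [-7.4 -4.1 25.3] q [ 0.1   0.75 -0.48  1.82  0.52  0.68 -0.52]
shift [-1.9 -1.2 -0. ] turn -0.04 dist 2
lid_mid [(0.94, [565.4, 52.6, 145.3])]
lid_red [(0.79, [554.6, 108.7, 164.0]), (0.67, [708.1, -171.9, -0.2])]
timer [(0.92, [386.2, -73.6, -0.8])]
comb []
bottle [(0.89, [708.0, -170.2, -4.6])]
beaker [(0.89, [375.0, -312.6, 1.0])]
18.825 [-6.1300322  -2.58884698 25.55263106] [-0.5936726   1.86788267 -0.01125218] [562.94658344  55.21037517 222.78533398]
```

View pics/r15.png

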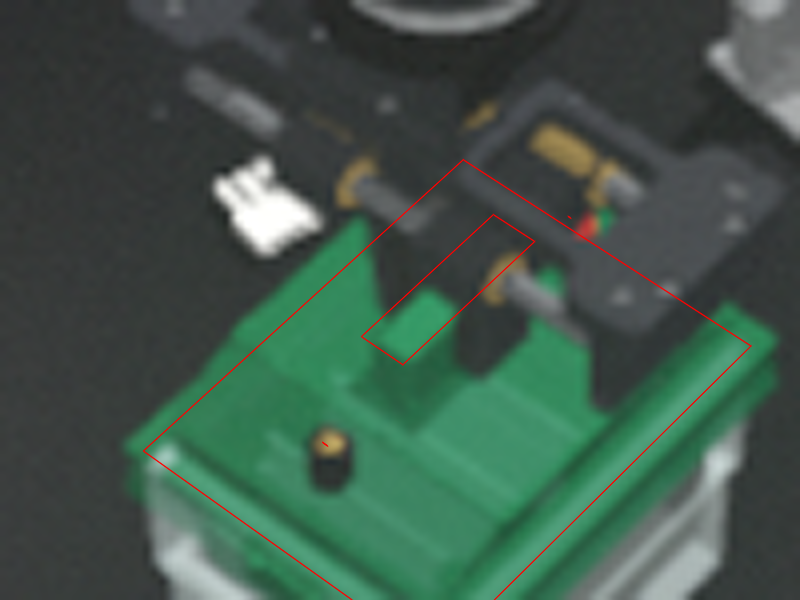

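```bash
python3 -c "
from station import bot
print(bot.hand_in()); s=bot.read_state(); print(s['t'],s['contact_force'],s['ee_pos'])"
```

```text
the job is handed in; nothing more can be done
None
the job is handed in; nothing more can be done
```

I fitted one blanking plate in the empty slot, slot 3 at the red end. I then put the lid on red to red, pressed it home, and handed in at about 18.8 s with the arm still pushing. The hand-in gave no verdict.

- **Blanking plate:** It bottomed in the slot with about 10 N of contact, and I then opened the jaws to 40 mm to release it. A picture afterwards matched a fully seated plate to within 1–2 mm. The second spare was not touched.
- **Lid:** The end beads met the catches at about 9 N, the push dropped, and the ledge met the rim at the expected height (tool at 222.8 mm). I did not see two separate snaps in the force readings, because they were too widely spaced. After the snap I pressed with more than the force the catches need.
- **Final push:** The last reading was about 25 N downward, with the tool tilted about 0.01 rad. There was also a sideways load of about 7 N that I left in place.
- **Lid position:** The network put the lid centre at (565, 53, 145) mm. My own fit put the tank at (563, 54), which agrees within the network's accuracy.
- **Bystanders:** The timer, bottle and beaker were found where they started. The network missed the comb in the last check, but part of it shows in the last picture beside the gripper. I did not re-check the tip box.
- **Gels:** I saw nothing out of place before the lid went on, but they could not be checked under it.

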